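# Tap a lens carrier home on its hidden locating key

## Task

The black lens carrier rides loose in its slideway on a hidden locating key, set a little to the left or right of the index mark: with closed fingers tap the carrier along, from one end and if need be from the other, until it drops home on the key, and take the fingers off. Then prove that it is held by pressing lightly for a moment (about 5 N) on its left end and after that on its right end. Never push it with more than 20 N, do not lift or tip it, leave the glassware round it alone, and let go at the end.

Things in the scene. Friction and masses are not known exactly. Their poses are not given: they have to be found in the camera images.
- slideway: Fixed bare-metal slideway. Origin on the worktop (z = 0) under the middle of its deck; x across, y along it (+y = left end seen from the robot, within 0.4 rad of world +y). Deck 150 x 250 mm, top at z = 14 mm. Two side rails (90 mm long, 17 mm high above the deck, 93 mm apart) let the carrier slide only along y.
- index_mark (a point): Index mark: dark line across the middle of each rail; this point lies midway between the rails, over the slideway's origin, at z = 31 mm. Hidden under the carrier a rigid key is fixed to the deck: two cross bars 10 mm wide, 4 mm high, 84 mm apart along y. The key's middle lies 9 to 15 mm left or right of the mark, anew each time; it is not tracked and cannot be seen.
- left_stop (a point): Point midway between the two left stop pegs, 104 mm left of the mark, at z = 24 mm. The pegs (10 mm thick, 20 mm high above the deck, 72 mm apart across) stop the carrier rigidly when its centre is 19 mm left of the mark. The 62 mm between them are free for closed fingers.
- right_stop (a point): The same at the right end: midway between the right stop pegs, 104 mm right of the mark, z = 24 mm; the carrier stops with its centre 19 mm right of the mark.
- carrier: Loose black slab 90 (x) x 160 (y) x 20 mm, 0.3 to 0.5 kg, with a 60 mm ringed lens on top (24 mm high there). Origin: centre of its underside; axes as the slideway's. Underside: two cross slots 15 mm wide, 6 mm deep, 84 mm apart. It starts within 2 mm of the mark, riding on the key, origin at z = 18 mm; home on the key it is 4 mm lower, flat on the deck, origin at z = 14 mm.
- left_end (a point): Middle of the carrier's vertical left (+y) end face, 80 mm from its centre, 11 mm above its underside; push here, 4 to 18 mm above the underside. The carrier slides with 1 to 3 N. Once within about 2 mm of the key's middle it drops; then it has up to 2.5 mm of play each way, after which the push force rises steeply, as it does at the stop pegs.
- right_end (a point): Middle of the carrier's vertical right (-y) end face, 80 mm from its centre, 11 mm above its underside; pushed in the same way towards the left.
- squat_bottle: Bystander: squat glass weighing bottle with lid, 46 mm wide and 46 mm high, loose, 0.11 to 0.17 m beyond the slideway's middle. Origin at the centre of its underside.
- beaker: Bystander: small glass beaker, 53 mm wide and 58 mm high, loose, beyond the slideway. Origin at the centre of its underside.
- dish: Bystander: closed petri dish, 64 mm wide and 16 mm high, loose, on the robot's side of the slideway. Origin at the centre of its underside.
Not all that is in view belongs to the job. Several things have the shape of the carrier; the one meant has the colours described above.

How it is judged:
By the outcome, as a careful person would: the job done as asked, in the order asked, and still so for the second after the job is handed in, with the robot touching nothing.
It also fails if it takes over 64 s, if anything falls off the work surface, if the arm or the gripper's body presses on something with over 40 N, if the wrist force passes 120 N, or if a joint passes its speed limit or range.

## Robot

A 6-joint arm with a two-finger parallel gripper is mounted at the origin on a cart in front of the work surface, level with it; the furniture and walls round the work are solid. World frame = base frame: x ahead of the robot, y to its left, z up, the work surface at z = 0. Lengths are in m, angles in rad, forces in N, time in s.
With the tool pointing down it reaches from about 0.375 to 0.75 m from the base axis. Payload 9 kg.
Tool frame: the origin (TCP) lies at the very end of the fingers, on their centre line; the grasp point (between the pads) lies 19 mm behind it (ctrl.grip_depth is the distance from the TCP to the grasp point, in m); z points along the fingers, y is the line along which they close (so a half turn about z gives the same grasp; the last joint's range is limited). The gripper opens to 85 mm and grips with 20 to 120 N. Pads are 22 mm wide; open, the fingers measure 114 mm over their backs; the gripper's body (76 mm by 85 mm) begins 54 mm behind the grasp point. The pads swing forward as they close: fully open they stand 13 mm farther back than shut.
Start: joints at [1.048, 0.104, 0.097, 1.564, 0, 1.353], TCP at [0.18, 0.572, 0.231] pointing down, gripper open.
Joint ranges: [-2.99, 2.99], [-0.84, 1.86], [-1.1, 1.16], [-1.84, 2.11], [-1.51, 1.56], [-3.14, 3.14]. Speed limits (rad/s): [2.22, 2.22, 2.57, 3.14, 3.14, 3.14].

## Interface

Orientations are given as a unit quaternion [w, x, y, z].
In Python, from station import ctrl gives the robot as it stands. The module is installed in compiled form; this text tells all that it offers.
- The arm moves only by the shell command python3 -m jog 'ROWS' [FORCE]. ROWS is a JSON object whose one key "motion" holds a list that holds one entry, the list of rows, each a list of 7 numbers: the shift along the tool's x, y, z in m, then the turn, a rotation vector about the tool's x, y, z in units of 6 degrees (1.0 is 6 degrees), then the finger opening in m, from 0 to 0.0854. In form: {"motion": [[[x, y, z, rx, ry, rz, gripper], ...]]}. A call has 1 to 10 rows; each row is the pose to reach, as a shift and turn from the pose commanded when the call began, along the tool's axes at that moment; what a row does not reach only later rows make up. A row lasts 1/12 s, in which the tool goes at most 41.7 mm and 7.16 degrees, less where a joint would pass 70% of its speed; a pose out of reach is approached as far as the arm can. A call with a gripper value outside its range is refused whole. The fingers move at their own pace and stop on an object; FORCE is the grip in N (left out, the last holds). Time passes only in rows, so rows that repeat a pose let the fingers close. It gives the time, the measured TCP pose, the force, the opening and the grip force at its end, in the units of the state.
- ctrl.sense(): the state, without advancing time (a new reading comes with each control period).
- ctrl.capture(name): name is "side" or "top" or "wrist"; returns a dict with "frame" (420x560x3 uint8, blue, green, red), "camera_matrix" (3x3 intrinsics, pixels), "k1" (the pictures are not rectified: a ray, as slopes to the right and down, at radius r is drawn at 1 + k1 r^2 times it, then the intrinsics apply), "rvec" (rotation vector, rad) and "tvec" (3), from world to camera coordinates, as OpenCV has them; the wrist camera has in their place "T_tool_cam" (4x4, takes a point from camera to tool coordinates, whose origin is the TCP and whose axes are the flange's). Camera axes: x right, y down, z forward; pixel columns grow to the right and rows downward; lengths in m; the calibration is good to about 2 mm. A picture is of the moment at which its call begins: read the wrist's pose just before it. There is no depth.
- ctrl.job_done(): hands the job in; it is judged then, once.
The state is a dict: "time_s": time; "joint_pos": joint angles; "qvel": joint speeds; "joint_efforts": joint torques, N m; "position": TCP position; "tcp_rot": TCP orientation; "force": force on the tool from outside, world axes, zero at the start; "torque": the same for the moment, N m; "grip_width": opening from 0.0 (shut) to 1.0 (fully open); "grasp_force": force on a finger pad.
Only numpy, scipy, OpenCV 4.12 (cv2) and the standard library are available. Lean on these libraries where they do the work, as an engineer would, in place of code of your own. Each camera call takes 0.05 s, during which the arm holds its last target. There are 200 camera calls.

## Working session

There is one attempt and no reset: what is moved stays moved. The work goes in short steps, Python scripts to look and compute and a shell command to move; the robot and the scene stay as the last step left them, time stands still between calls to the robot, and variables do not carry over. Pictures are saved under pics/ and viewed, at most 10 in all, crops included, and the job is handed in when it is done.

```bash
mkdir -p pics; python3 - <<'E'
from station import ctrl
import cv2,json
s=ctrl.sense();print({k:s[k] for k in('time_s','position','tcp_rot','force','grip_width')})
for n in('side','top'):
    c=ctrl.capture(n);cv2.imwrite(f'pics/{n}0.png',c['frame']);print(n,c['camera_matrix'],c['k1'],c['rvec'],c['tvec'])
E
```

```text
{'time_s': 0.0, 'position': array([0.17988292, 0.57203252, 0.23051917]), 'tcp_rot': array([-2.42045127e-04,  1.51806160e-01,  9.88410053e-01, -6.31355777e-04]), 'force': array([ 0.46530048, -0.18071966,  0.57577634]), 'grip_width': 0.9998860963404439}
side [[514.95858004   0.         271.77011819]
 [  0.         514.95858004 215.6800217 ]
 [  0.           0.           1.        ]] -0.15792375472316866 [ 2.42367369  0.34648269 -0.10650387] [-0.56789946 -0.11567658  1.14443404]
top [[487.96748921   0.         278.06181257]
 [  0.         487.96748921 219.84838041]
 [  0.           0.           1.        ]] -0.07156766730664386 [ 2.16743265 -2.19965501  0.0817735 ] [-0.01293377  0.5767527   0.99528963]
```

View pics/top0.png

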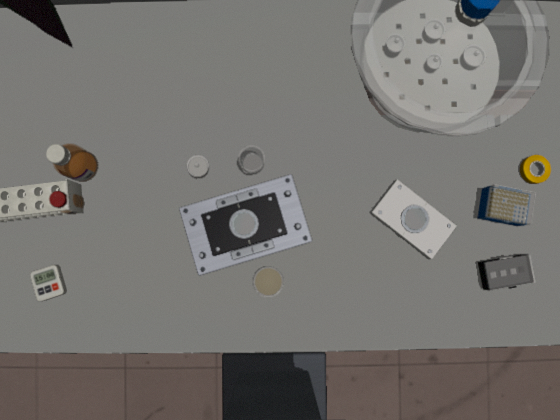

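View pics/side0.png

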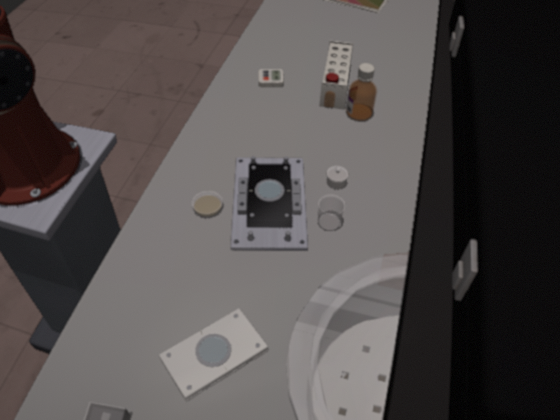

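Top view: the black slab with a ringed lens in the slideway is at (245,224). Things it could be confused with are the white slab with a lens at (414,219) and the dark box at (507,272). I choose (245,224). The bottle is at (198,166), the beaker at (251,160) and the dish at (267,281).

```bash
cat > h.py <<'E'
from station import ctrl
import cv2,numpy as np
from scipy.spatial.transform import Rotation as R
def ray(c,uv):
    K=c['camera_matrix'];p=(np.atleast_2d(uv)-K[:2,2])/[K[0,0],K[1,1]]
    d=cv2.undistortPoints(np.array(p,float).reshape(-1,1,2),np.eye(3),np.array([c['k1'],0,0,0.])).reshape(-1,2)
    M=cv2.Rodrigues(np.array(c['rvec'],float))[0];t=np.array(c['tvec'],float).ravel()
    return -M.T@t,np.c_[d,np.ones(len(d))]@M
def plane(c,uv,z):
    o,d=ray(c,uv);return o+d*((z-o[2])/d[:,2])[:,None]
def proj(c,P):
    M=cv2.Rodrigues(np.array(c['rvec'],float))[0]
    return cv2.projectPoints(np.atleast_2d(P).astype(float),c['rvec'],np.array(c['tvec'],float),c['camera_matrix'],np.array([c['k1'],0,0,0.]))[0].reshape(-1,2)
def big(mask):
    cs=cv2.findContours(mask,cv2.RETR_EXTERNAL,cv2.CHAIN_APPROX_NONE)[0]
    return max(cs,key=cv2.contourArea).reshape(-1,2).astype(float)
def measure(c,roi,zc=.038):
    x0,y0,x1,y1=roi;f=c['frame'];hsv=cv2.cvtColor(f,cv2.COLOR_BGR2HSV)
    g=f.max(2)
    out={}
    m=np.zeros(g.shape,np.uint8);m[y0:y1,x0:x1]=(g[y0:y1,x0:x1]<50)*255
    m=cv2.morphologyEx(m,cv2.MORPH_OPEN,np.ones((5,5)))
    b=np.zeros(g.shape,np.uint8);b[y0:y1,x0:x1]=(f[y0:y1,x0:x1,0].astype(int)>135)*255
    b=cv2.morphologyEx(cv2.morphologyEx(b,cv2.MORPH_CLOSE,np.ones((5,5))),cv2.MORPH_OPEN,np.ones((3,3)))
    for n,mm,z in(('carrier',m,zc),('deck',b,.014)):
        P=plane(c,big(mm),z)[:,:2]
        (cx,cy),(w,h),a=cv2.minAreaRect(P.astype(np.float32))
        if w>h: a+=90; w,h=h,w
        out[n]=np.array([cx,cy]),(w,h),(a+90)%180-90   # angle of long axis from +y (deg, ccw)
    return out
E
python3 - <<'E'
from h import *
for n,roi in(('top',(170,165,320,282)),('side',(222,150,315,252))):
    c=ctrl.capture(n)
    x0,y0,x1,y1=roi;f=c['frame'];print(n,'deckpix',f[215 if n=='top' else 240,195 if n=='top' else 270],'bg',f[150,300],'blk',f[225,215])
    for k,v in measure(c,roi).items():print(k,v)
    if n=='top':
        cv2.imwrite('pics/crop.png',cv2.resize(f[140:305,160:330],None,fx=3.5,fy=3.5,interpolation=cv2.INTER_CUBIC))
        # colour-free guesses for bystanders
        for k,p,z in(('bottle',(198,166),.046),('beaker',(251,160),.058),('dish',(267,281),.016)):print(k,plane(c,p,z)[0])
E
```

```text
top deckpix [153 146 144] bg [122 123 125] blk [41 39 42]
carrier (array([0.55850452, 0.09399962]), (0.07022253423929214, 0.0922328308224678), -83.02367830276489)
deck (array([0.56944954, 0.04827946]), (0.1472877413034439, 0.24694691598415375), 15.865814208984375)
bottle [0.68811644 0.14154256 0.046     ]
beaker [0.69639884 0.03172123 0.058     ]
dish [0.44983612 0.00341532 0.016     ]
side deckpix [134 127 130] bg [118 121 124] blk [120 120 125]
carrier (array([0.58271432, 0.00442491]), (0.086383156478405, 0.08736427873373032), -73.37141036987305)
deck (array([ 0.6356414 , -0.01696284]), (0.053655508905649185, 0.075844407081604), 16.280040740966797)
```

View pics/crop.png

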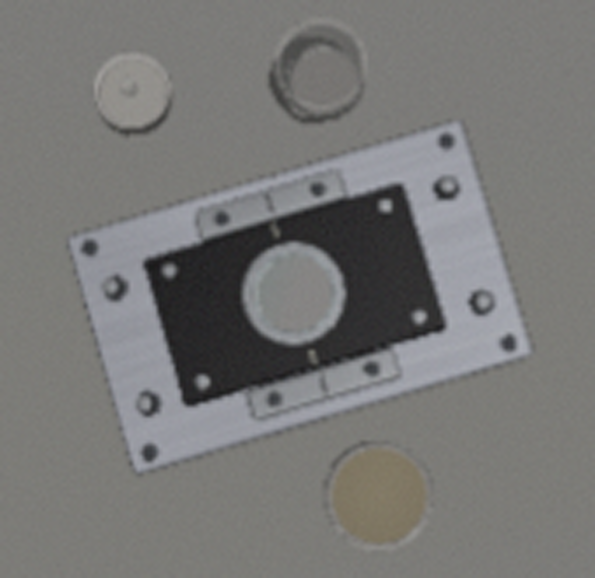

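The crop confirms it: a black slab with a ringed lens between the rails, sitting at the mark. Pegs are at both ends. The deck rectangle fit is good (147×247 mm, 15.9°). I go to the left end first, with tool x along the slide.

```bash
cat >> h.py <<'E'
C=np.array([.5694,.0483]);A=np.radians(15.87);u=np.array([-np.sin(A),np.cos(A)]);v=np.array([np.cos(A),np.sin(A)])
def goto(s,x,z):
    """rows-units shift to slide coord s (along +y), x across, height z; tool x along slide"""
    st=ctrl.sense();q=st['tcp_rot'];T=R.from_quat(np.r_[q[1:],q[0]])
    p=np.r_[C+s*u+x*v,z]
    X=np.r_[u,0];Z=np.r_[0,0,-1.];G=R.from_matrix(np.c_[X,np.cross(Z,X),Z])
    print('shift',(T.inv().apply(p-st['position'])).round(4),'rot',((T.inv()*G).as_rotvec(degrees=True)/6).round(3))
def stat():
    st=ctrl.sense();d=st['position'][:2]-C;F=st['force']
    print('t',round(st['time_s'],2),'s,x mm',(d@u*1e3).round(2),(d@v*1e3).round(2),'z',st['position'][2].round(4),'F s,x,z',(F[:2]@u).round(2),(F[:2]@v).round(2),F[2].round(2),'grip',st['grip_width'].round(3),'j6',st['joint_pos'][5].round(2))
E
python3 -m jog '{"motion":[[[-0.03,-0.019,0,0,0,0.6,0],[-0.06,-0.038,0,0,0,1.2,0],[-0.09,-0.057,0,0,0,1.8,0],[-0.12,-0.076,0,0,0,2.4,0],[-0.15,-0.095,0,0,0,3,0],[-0.18,-0.114,0,0,0,3.6,0],[-0.21,-0.133,0,0,0,4.2,0],[-0.24,-0.152,0,0,0,4.8,0],[-0.27,-0.171,0,0,0,5.4,0],[-0.3,-0.19,0,0,0,6,0]]]}' 40
python3 -c "
from h import *
stat();goto(.107,0,.12)"
```

```text
time_s: 1.03
position: [0.41, 0.2996, 0.2313]
tcp_rot: [0.0, 0.451, 0.892, 0.0]
force: [-0.1, 0.6, 0.1]
grip_width: -0.002
grasp_force: 0.0Traceback (most recent call last):
  File "<string>", line 3, in <module>
    stat();goto(.107,0,.12)
    ~~~~^^
  File "h.py", line 40, in stat
    print('t',round(st['time_s'],2),'s,x mm',(d@u*1e3).round(2),(d@v*1e3).round(2),'z',st['position'][2].round(4),'F s,x,z',(F[:2]@u).round(2),(F[:2]@v).round(2),F[2].round(2),'grip',st['grip_width'].round(3),'j6',st['joint_pos'][5].round(2))
                                                                                                                                                                                       ^^^^^^^^^^^^^^^^^^^^^^
AttributeError: 'float' object has no attribute 'round'
```

```bash
sed -i "s/st\['grip_width'\].round(3)/round(st['grip_width'],3)/" h.py
python3 -c "
from h import *
stat();goto(.107,0,.12)"
```

```text
t 1.03 s,x mm 285.31 -84.64 z 0.2313 F s,x,z 0.65 0.04 0.08 grip -0.002 j6 1.31
shift [-0.1967  0.0168  0.1113] rot [ 2.000e-03 -1.000e-03  3.416e+00]
```

```bash
python3 -m jog '{"motion":[[[-0.03,0.003,0,0,0,0.5,0],[-0.06,0.006,0,0,0,1,0],[-0.09,0.009,0.01,0,0,1.5,0],[-0.12,0.011,0.03,0,0,2,0],[-0.15,0.013,0.05,0,0,2.5,0],[-0.18,0.016,0.07,0,0,3,0],[-0.197,0.017,0.09,0,0,3.42,0],[-0.197,0.017,0.111,0,0,3.42,0],[-0.197,0.017,0.111,0,0,3.42,0],[-0.197,0.017,0.111,0,0,3.42,0]]]}'
python3 - <<'E'
from h import *
stat();goto(.107,0,.03)
st=ctrl.sense();c=ctrl.capture('wrist');cv2.imwrite('pics/w1.png',c['frame']);print(c['T_tool_cam'])
E
```

```text
time_s: 1.87
position: [0.5391, 0.1529, 0.1195]
tcp_rot: [-0.001, 0.602, 0.799, -0.001]
force: [-1.0, -0.1, 0.8]
grip_width: -0.003
grasp_force: 0.0
t 1.87 s,x mm 108.9 -0.56 z 0.1195 F s,x,z 0.14 -0.99 0.81 grip -0.003 j6 1.33
shift [-0.002   0.0008  0.0895] rot [-0.024 -0.008  0.025]
[[ 1.52436346e-03 -9.46765360e-01 -3.21920844e-01  8.36698840e-02]
 [ 9.99998735e-01  1.29695217e-03  9.20885211e-04 -5.63433153e-04]
 [-4.54346279e-04 -3.21921841e-01  9.46766139e-01 -1.44459932e-01]
 [ 0.00000000e+00  0.00000000e+00  0.00000000e+00  1.00000000e+00]]
```

View pics/w1.png

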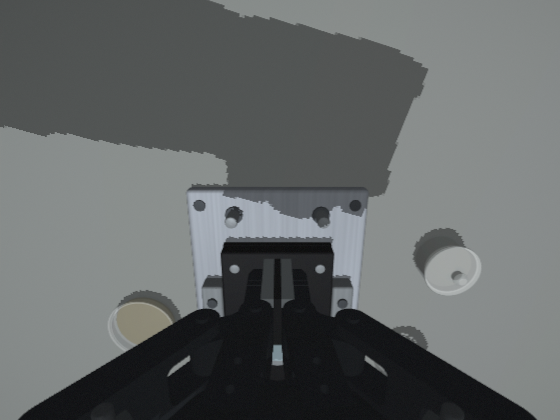

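Wrist view: the carrier's left end edge runs along row 243 (columns 222–333), and the pegs are at (232,216) and (321,216). The deck end is at row 188. The fingers still hang above the carrier in perspective, so I check their position with rays before going down.

```bash
cat >> h.py <<'E'
def wcap():
    st=ctrl.sense();q=st['tcp_rot'];c=ctrl.capture('wrist');M=np.eye(4);M[:3,:3]=R.from_quat(np.r_[q[1:],q[0]]).as_matrix();M[:3,3]=st['position']
    W=np.linalg.inv(M@np.array(c['T_tool_cam']));c['rvec']=cv2.Rodrigues(W[:3,:3])[0];c['tvec']=W[:3,3];return c
def sx(P): d=P[:,:2]-C;return (np.c_[d@u,d@v]*1e3).round(1)
E
python3 - <<'E'
from h import *
c=wcap()
print('deck',sx(plane(c,[(190,188),(366,188)],.014)).tolist(),'car',sx(plane(c,[(222,243),(333,243)],.038)).tolist(),'pegtop',sx(plane(c,[(231,223),(323,223)],.034)).tolist())
stat()
E
```

```text
deck [[126.3, -71.4], [127.0, 72.9]] car [[88.1, -43.2], [88.5, 44.2]] pegtop [[103.4, -36.0], [103.7, 36.1]]
t 1.97 s,x mm 109.07 0.9 z 0.1218 F s,x,z -0.36 0.7 0.85 grip 0.0 j6 1.33
```

```bash
python3 -m jog '{"motion":[[[-0.001,0,0.025,0,0,0,0],[-0.001,0,0.05,0,0,0,0],[-0.001,0,0.07,0,0,0,0],[-0.001,0,0.085,0,0,0,0],[-0.001,0,0.094,0,0,0,0],[-0.001,0,0.094,0,0,0,0],[-0.001,0,0.094,0,0,0,0]]]}'
python3 -c "
from h import *
stat();goto(.096,0,.026)"
```

```text
time_s: 2.55
position: [0.541, 0.1524, 0.0275]
tcp_rot: [0.0, 0.601, 0.799, 0.0]
force: [-0.1, -0.2, 0.7]
grip_width: 0.001
grasp_force: 0.0
t 2.55 s,x mm 107.87 1.09 z 0.0275 F s,x,z -0.11 -0.17 0.7 grip 0.001 j6 1.33
shift [-0.0119 -0.0011  0.0015] rot [0.012 0.002 0.031]
```

```bash
python3 -m jog '{"motion":[[[-0.003,-0.001,0.001,0,0,0,0],[-0.006,-0.001,0.001,0,0,0,0],[-0.009,-0.001,0.001,0,0,0,0],[-0.011,-0.001,0.001,0,0,0,0],[-0.013,-0.001,0.001,0,0,0,0],[-0.015,-0.001,0.001,0,0,0,0],[-0.016,-0.001,0.001,0,0,0,0],[-0.017,-0.001,0.001,0,0,0,0],[-0.018,-0.001,0.001,0,0,0,0],[-0.018,-0.001,0.001,0,0,0,0]]]}'
python3 -c "
from h import *
stat()"
```

```text
time_s: 3.38
position: [0.5446, 0.1345, 0.0255]
tcp_rot: [-0.0, 0.602, 0.799, 0.0]
force: [-0.2, 2.1, 1.8]
grip_width: -0.001
grasp_force: 1.1
t 3.38 s,x mm 89.71 -0.33 z 0.0255 F s,x,z 2.11 0.39 1.75 grip -0.001 j6 1.3
```

```bash
python3 -m jog '{"motion":[[[-0.001,0,0,0,0,0,0],[-0.002,0,0,0,0,0,0],[-0.003,0,0,0,0,0,0],[-0.004,0,0,0,0,0,0],[-0.005,0,0,0,0,0,0],[-0.006,0,0,0,0,0,0],[-0.006,0,0,0,0,0,0]]]}'|head -0
python3 -c "
from h import *
stat()"
python3 -m jog '{"motion":[[[-0.0005,0,0,0,0,0,0],[-0.001,0,0,0,0,0,0],[-0.001,0,0,0,0,0,0],[-0.001,0,0,0,0,0,0]]]}'|head -0
python3 -c "
from h import *
stat()"
python3 -m jog '{"motion":[[[-0.0005,0,0,0,0,0,0],[-0.001,0,0,0,0,0,0],[-0.001,0,0,0,0,0,0],[-0.001,0,0,0,0,0,0]]]}'|head -0
python3 -c "
from h import *
stat()"
```

```text
t 3.97 s,x mm 83.1 -0.56 z 0.0251 F s,x,z -0.87 -0.48 -1.56 grip 0.003 j6 1.29
t 4.3 s,x mm 82.59 -0.61 z 0.0251 F s,x,z 0.65 -1.63 -1.44 grip 0.001 j6 1.29
t 4.63 s,x mm 81.6 -0.49 z 0.0253 F s,x,z 1.54 -0.76 -1.25 grip -0.001 j6 1.29Exception ignored on flushing sys.stdout:
BrokenPipeError: [Errno 32] Broken pipe
Exception ignored on flushing sys.stdout:
BrokenPipeError: [Errno 32] Broken pipe
Exception ignored on flushing sys.stdout:
BrokenPipeError: [Errno 32] Broken pipe
```

```bash
cat >> h.py <<'E'
def ok(lim=5):
    stat();F=ctrl.sense()['force'];raise SystemExit(int(abs(F[:2]@u)>lim))
E
k(){ python3 -c "from h import *;ok()"; }
python3 -m jog '{"motion":[[[-0.0003,0,0,0,0,0,0],[-0.0006,0,0,0,0,0,0],[-0.0006,0,0,0,0,0,0]]]}' >/dev/null; k &&
python3 -m jog '{"motion":[[[-0.0003,0,0,0,0,0,0],[-0.0006,0,0,0,0,0,0],[-0.0006,0,0,0,0,0,0]]]}' >/dev/null; k &&
python3 -m jog '{"motion":[[[-0.0003,0,0,0,0,0,0],[-0.0006,0,0,0,0,0,0],[-0.0006,0,0,0,0,0,0]]]}' >/dev/null; k &&
python3 -m jog '{"motion":[[[-0.0003,0,0,0,0,0,0],[-0.0006,0,0,0,0,0,0],[-0.0006,0,0,0,0,0,0]]]}' >/dev/null; k &&
python3 -m jog '{"motion":[[[-0.0003,0,0,0,0,0,0],[-0.0006,0,0,0,0,0,0],[-0.0006,0,0,0,0,0,0]]]}' >/dev/null; k
```

```text
t 4.88 s,x mm 81.03 -0.43 z 0.0253 F s,x,z 1.17 -0.32 -0.33 grip -0.002 j6 1.28
t 5.13 s,x mm 80.38 -0.41 z 0.0253 F s,x,z 1.37 0.05 -1.13 grip -0.0 j6 1.28
t 5.38 s,x mm 79.78 -0.39 z 0.0253 F s,x,z 2.0 0.08 -1.22 grip -0.006 j6 1.28
t 5.63 s,x mm 79.2 -0.41 z 0.0253 F s,x,z 0.83 0.37 -1.41 grip -0.002 j6 1.28
t 5.88 s,x mm 78.6 -0.4 z 0.0253 F s,x,z 2.2 -0.2 -1.28 grip -0.003 j6 1.28
```

```bash
k(){ python3 -c "from h import *;ok()"; }
python3 -m jog '{"motion":[[[-0.0003,0,0,0,0,0,0],[-0.0006,0,0,0,0,0,0],[-0.0006,0,0,0,0,0,0]]]}' >/dev/null; k &&
python3 -m jog '{"motion":[[[-0.0003,0,0,0,0,0,0],[-0.0006,0,0,0,0,0,0],[-0.0006,0,0,0,0,0,0]]]}' >/dev/null; k &&
python3 -m jog '{"motion":[[[-0.0003,0,0,0,0,0,0],[-0.0006,0,0,0,0,0,0],[-0.0006,0,0,0,0,0,0]]]}' >/dev/null; k &&
python3 -m jog '{"motion":[[[-0.0003,0,0,0,0,0,0],[-0.0006,0,0,0,0,0,0],[-0.0006,0,0,0,0,0,0]]]}' >/dev/null; k &&
python3 -m jog '{"motion":[[[-0.0003,0,0,0,0,0,0],[-0.0006,0,0,0,0,0,0],[-0.0006,0,0,0,0,0,0]]]}' >/dev/null; k &&
python3 -m jog '{"motion":[[[-0.0003,0,0,0,0,0,0],[-0.0006,0,0,0,0,0,0],[-0.0006,0,0,0,0,0,0]]]}' >/dev/null; k &&
python3 -m jog '{"motion":[[[-0.0003,0,0,0,0,0,0],[-0.0006,0,0,0,0,0,0],[-0.0006,0,0,0,0,0,0]]]}' >/dev/null; k
```

```text
t 6.13 s,x mm 78.35 -0.44 z 0.0253 F s,x,z 4.4 0.83 0.28 grip 0.003 j6 1.28
t 6.38 s,x mm 78.34 -0.47 z 0.0253 F s,x,z 6.86 0.55 1.54 grip 0.001 j6 1.28
t 6.38 s,x mm 78.34 -0.47 z 0.0253 F s,x,z 6.86 0.55 1.54 grip 0.001 j6 1.28
t 6.38 s,x mm 78.34 -0.47 z 0.0253 F s,x,z 6.86 0.55 1.54 grip 0.001 j6 1.28
t 6.38 s,x mm 78.34 -0.47 z 0.0253 F s,x,z 6.86 0.55 1.54 grip 0.001 j6 1.28
t 6.38 s,x mm 78.34 -0.47 z 0.0253 F s,x,z 6.86 0.55 1.54 grip 0.001 j6 1.28
t 6.38 s,x mm 78.34 -0.47 z 0.0253 F s,x,z 6.86 0.55 1.54 grip 0.001 j6 1.28
```

Pushing has stopped firmly with the carrier about 12.6 mm right of the mark, well short of the pegs, so it should be home. I take the fingers off and measure.

```bash
python3 -m jog '{"motion":[[[0.003,0,0,0,0,0,0],[0.007,0,0,0,0,0,0],[0.011,0,0,0,0,0,0],[0.014,0,0,0,0,0,0],[0.014,0,0,0,0,0,0],[0.014,0,0,0,0,0,0]]]}' >/dev/null
python3 - <<'E'
from h import *
stat()
w=ctrl.capture('side');cv2.imwrite('pics/s2.png',cv2.resize(w['frame'][145:260,215:325],None,fx=5,fy=5,interpolation=cv2.INTER_CUBIC))
E
```

```text
t 6.88 s,x mm 91.58 -0.43 z 0.0254 F s,x,z 1.07 -0.41 0.1 grip -0.002 j6 1.3
```

View pics/s2.png

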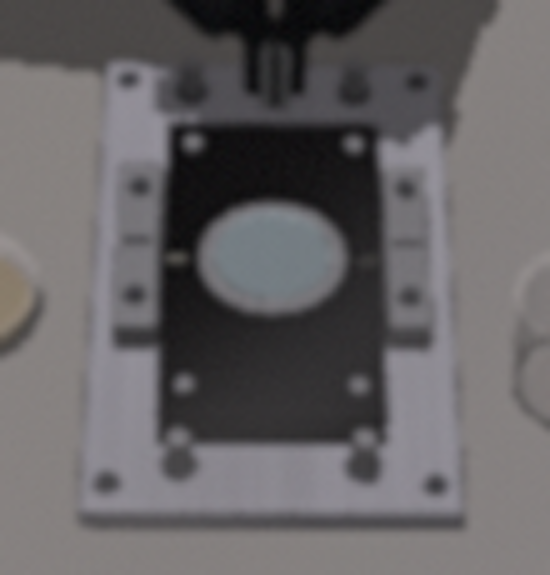

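The side view shows the fingers clear and the carrier shifted right: its white tick is at (178,258) against the rail mark at (135,240). It is short of the right pegs at (180,460) and (363,462). Now the proof press on the left end.

```bash
k(){ python3 -c "from h import *;ok(4)"; }
python3 -m jog '{"motion":[[[-0.003,0,0,0,0,0,0],[-0.007,0,0,0,0,0,0],[-0.01,0,0,0,0,0,0],[-0.012,0,0,0,0,0,0],[-0.013,0,0,0,0,0,0],[-0.0134,0,0,0,0,0,0],[-0.0136,0,0,0,0,0,0],[-0.0137,0,0,0,0,0,0],[-0.0137,0,0,0,0,0,0]]]}' >/dev/null;k &&
python3 -m jog '{"motion":[[[-0.0003,0,0,0,0,0,0],[-0.0003,0,0,0,0,0,0],[-0.0003,0,0,0,0,0,0]]]}' >/dev/null;k &&
python3 -m jog '{"motion":[[[-0.0003,0,0,0,0,0,0],[-0.0003,0,0,0,0,0,0],[-0.0003,0,0,0,0,0,0]]]}' >/dev/null;k
```

```text
t 7.68 s,x mm 78.36 -0.43 z 0.0253 F s,x,z 4.45 0.73 1.5 grip 0.002 j6 1.28
t 7.68 s,x mm 78.36 -0.43 z 0.0253 F s,x,z 4.45 0.73 1.5 grip 0.002 j6 1.28
t 7.68 s,x mm 78.36 -0.43 z 0.0253 F s,x,z 4.45 0.73 1.5 grip 0.002 j6 1.28
```

Next, press a touch firmer and hold briefly, then back off and lift.

```bash
python3 -m jog '{"motion":[[[-0.0003,0,0,0,0,0,0],[-0.0003,0,0,0,0,0,0],[-0.0003,0,0,0,0,0,0],[-0.0003,0,0,0,0,0,0],[-0.0003,0,0,0,0,0,0],[-0.0003,0,0,0,0,0,0]]]}' >/dev/null; python3 -c "from h import *;stat()"
python3 -m jog '{"motion":[[[0.005,0,0,0,0,0,0],[0.011,0,0,0,0,0,0],[0.018,0,0,0,0,0,0],[0.024,0,0,0,0,0,0],[0.024,0,-0.02,0,0,0,0],[0.024,0,-0.05,0,0,0,0],[0.024,0,-0.085,0,0,0,0],[0.024,0,-0.085,0,0,0,0],[0.024,0,-0.085,0,0,0,0]]]}' >/dev/null
python3 -c "
from h import *
stat();goto(-.112,0,.11)"
```

```text
t 8.18 s,x mm 78.34 -0.4 z 0.0254 F s,x,z 6.67 0.25 1.5 grip -0.004 j6 1.28
t 8.93 s,x mm 101.45 1.22 z 0.1128 F s,x,z 0.28 -0.72 -1.13 grip 0.0 j6 1.32
shift [-0.2134 -0.0019  0.0031] rot [0.043 0.013 0.028]
```

```bash
python3 -m jog '{"motion":[[[-0.03,0,0,0,0,0,0],[-0.06,0,0,0,0,0,0],[-0.09,0,0,0,0,0,0],[-0.12,-0.001,0,0,0,0,0],[-0.15,-0.001,0,0,0,0,0],[-0.18,-0.002,0,0,0,0,0],[-0.205,-0.002,0,0,0,0,0],[-0.216,-0.002,0,0,0,0,0],[-0.216,-0.002,0,0,0,0,0],[-0.216,-0.002,0,0,0,0,0]]]}' >/dev/null
python3 -c "
from h import *
stat();goto(-.114,0,.0255)
w=wcap();cv2.imwrite('pics/w3.png',w['frame'])"
```

```text
t 9.77 s,x mm -113.93 -2.39 z 0.1093 F s,x,z 0.26 0.84 0.2 grip -0.001 j6 0.97
shift [-0.0002  0.0025  0.0838] rot [-0.012 -0.012  0.018]
```

View pics/w3.png

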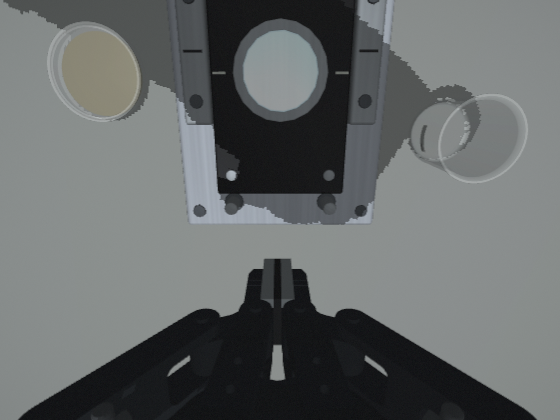

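The wrist view shows the right end edge at row 193, the peg feet at (233,203) and (326,203), the carrier tick at row 73 and the rail mark at row 51. The finger lane between the pegs is clear.

```bash
python3 - <<'E'
from h import *
w=wcap()
print('rail',sx(plane(w,[(192,51),(369,51)],.031)).tolist(),'tick',sx(plane(w,[(219,73),(341,73)],.034)).tolist(),'end',sx(plane(w,[(219,193),(341,193)],.034)).tolist())
a=plane(w,[(219,193),(341,193)],.034);b=plane(w,[(219,193),(341,193)],.038)
print('width if z34/z38',np.linalg.norm(a[0]-a[1]),np.linalg.norm(b[0]-b[1]))
stat();goto(-.114,0,.0255)
E
python3 -m jog '{"motion":[[[0,0.002,0.025,0,0,0,0],[0,0.002,0.05,0,0,0,0],[0,0.002,0.07,0,0,0,0],[0,0.002,0.083,0,0,0,0],[0,0.002,0.083,0,0,0,0],[0,0.002,0.083,0,0,0,0],[0,0.002,0.083,0,0,0,0]]]}' >/dev/null
python3 -c "
from h import *
stat()"
```

```text
rail [[1.5, -57.3], [2.0, 55.4]] tick [[-11.6, -40.3], [-11.2, 37.9]] end [[-91.3, -44.6], [-90.9, 43.4]]
width if z34/z38 0.08800713787460647 0.08640739990681319
t 9.87 s,x mm -113.08 -2.05 z 0.1098 F s,x,z 0.41 -0.32 0.26 grip -0.003 j6 0.97
shift [-0.001   0.0021  0.0843] rot [-0.007 -0.008  0.035]
t 10.45 s,x mm -114.58 0.91 z 0.0288 F s,x,z -0.21 -0.93 -0.64 grip -0.0 j6 0.97
```

```bash
k(){ python3 -c "from h import *;ok(4)"; }
python3 -m jog '{"motion":[[[0.002,0,0.002,0,0,0,0],[0.004,0,0.003,0,0,0,0],[0.006,0,0.003,0,0,0,0],[0.007,0,0.003,0,0,0,0],[0.008,0,0.003,0,0,0,0],[0.009,0,0.003,0,0,0,0],[0.01,0,0.003,0,0,0,0],[0.01,0,0.003,0,0,0,0]]]}' >/dev/null;k &&
python3 -m jog '{"motion":[[[0.0005,0,0,0,0,0,0],[0.001,0,0,0,0,0,0],[0.001,0,0,0,0,0,0]]]}' >/dev/null;k &&
python3 -m jog '{"motion":[[[0.0005,0,0,0,0,0,0],[0.001,0,0,0,0,0,0],[0.001,0,0,0,0,0,0]]]}' >/dev/null;k &&
python3 -m jog '{"motion":[[[0.0003,0,0,0,0,0,0],[0.0006,0,0,0,0,0,0],[0.0006,0,0,0,0,0,0]]]}' >/dev/null;k &&
python3 -m jog '{"motion":[[[0.0003,0,0,0,0,0,0],[0.0006,0,0,0,0,0,0],[0.0006,0,0,0,0,0,0]]]}' >/dev/null;k &&
python3 -m jog '{"motion":[[[0.0003,0,0,0,0,0,0],[0.0006,0,0,0,0,0,0],[0.0006,0,0,0,0,0,0]]]}' >/dev/null;k
```

```text
t 11.12 s,x mm -104.38 0.04 z 0.0243 F s,x,z 0.4 -0.61 -0.57 grip 0.0 j6 0.99
t 11.37 s,x mm -103.51 0.04 z 0.0243 F s,x,z -0.45 0.12 -0.44 grip -0.001 j6 0.99
t 11.62 s,x mm -102.68 0.05 z 0.0243 F s,x,z -1.51 -0.28 -0.95 grip -0.002 j6 0.99
t 11.87 s,x mm -101.96 0.03 z 0.0243 F s,x,z -1.28 -0.92 -0.92 grip -0.0 j6 0.99
t 12.12 s,x mm -101.29 0.02 z 0.0243 F s,x,z -1.85 -0.02 -1.13 grip 0.004 j6 0.99
t 12.37 s,x mm -100.69 0.04 z 0.0243 F s,x,z -0.39 0.66 -1.29 grip -0.003 j6 0.99
```

```bash
k(){ python3 -c "from h import *;ok(4)"; }
python3 -m jog '{"motion":[[[0.0003,0,0,0,0,0,0],[0.0006,0,0,0,0,0,0],[0.0006,0,0,0,0,0,0]]]}' >/dev/null;k &&
python3 -m jog '{"motion":[[[0.0003,0,0,0,0,0,0],[0.0006,0,0,0,0,0,0],[0.0006,0,0,0,0,0,0]]]}' >/dev/null;k &&
python3 -m jog '{"motion":[[[0.0003,0,0,0,0,0,0],[0.0006,0,0,0,0,0,0],[0.0006,0,0,0,0,0,0]]]}' >/dev/null;k &&
python3 -m jog '{"motion":[[[0.0003,0,0,0,0,0,0],[0.0006,0,0,0,0,0,0],[0.0006,0,0,0,0,0,0]]]}' >/dev/null;k &&
python3 -m jog '{"motion":[[[0.0003,0,0,0,0,0,0],[0.0006,0,0,0,0,0,0],[0.0006,0,0,0,0,0,0]]]}' >/dev/null;k
```

```text
t 12.62 s,x mm -100.08 0.02 z 0.0243 F s,x,z -1.54 0.07 -0.58 grip -0.002 j6 0.99
t 12.87 s,x mm -99.47 0.03 z 0.0243 F s,x,z -1.56 -0.2 -0.21 grip 0.0 j6 0.99
t 13.12 s,x mm -98.9 0.05 z 0.0243 F s,x,z -0.83 0.11 -0.71 grip 0.0 j6 0.99
t 13.37 s,x mm -98.51 0.03 z 0.0243 F s,x,z -2.15 0.04 -0.29 grip -0.0 j6 1.0
t 13.62 s,x mm -98.48 0.03 z 0.0244 F s,x,z -5.81 -0.57 -2.1 grip 0.001 j6 1.0
```

It stopped firmly after about 5 mm of play, so it is held on the key. I hold a moment, then withdraw and lift.

```bash
python3 -m jog '{"motion":[[[0.0001,0,0,0,0,0,0],[0.0001,0,0,0,0,0,0],[0.0001,0,0,0,0,0,0],[0.0001,0,0,0,0,0,0],[0.0001,0,0,0,0,0,0]]]}' >/dev/null; python3 -c "from h import *;stat()"
python3 -m jog '{"motion":[[[-0.005,0,0,0,0,0,0],[-0.01,0,0,0,0,0,0],[-0.015,0,0,0,0,0,0],[-0.016,0,0,0,0,0,0],[-0.016,0,-0.03,0,0,0,0],[-0.016,0,-0.065,0,0,0,0],[-0.016,0,-0.1,0,0,0,0],[-0.016,0,-0.12,0,0,0,0],[-0.016,0,-0.12,0,0,0,0],[-0.016,0,-0.12,0,0,0,0]]]}' >/dev/null
python3 - <<'E'
from h import *
stat()
w=wcap();cv2.imwrite('pics/w4.png',w['frame'])
E
```

```text
t 14.03 s,x mm -98.48 0.02 z 0.0244 F s,x,z -6.11 0.49 -2.24 grip 0.002 j6 1.0
t 14.87 s,x mm -114.18 0.88 z 0.1457 F s,x,z -0.1 -0.06 -0.47 grip -0.001 j6 0.97
```

View pics/w4.png

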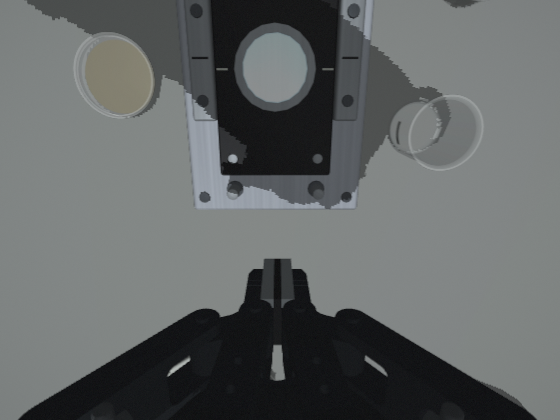

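The view shows the carrier flat between the rails: tick at row 69, rail mark at row 58, end edge at row 174, clear of the pegs. The glassware in view (beaker and dish) is where it was, and the fingers are clear.

```bash
python3 -c "
from station import ctrl
print(ctrl.job_done())"
```

```text
the job is handed in; nothing more can be done
None
```

The carrier is home on its key, about 10 mm right of the mark, and held when pressed on its left end and then its right end (about 6–7 N each, against the 5 N asked); the fingers are clear and the job is handed in.

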